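# Open the latched gate and stow the stone dresser in the grinder's bay

## Robot

A 6-joint arm with a two-finger parallel gripper is mounted at the origin on the work surface. World frame = base frame: x ahead of the robot, y to its left, z up, the work surface at z = 0. Lengths are in m, angles in rad, forces in N, time in s.
With the tool pointing down it reaches from about 0.3 to 0.875 m from the base axis. Payload 6.4 kg.
Tool frame: the origin (TCP) lies midway between the tips of the shut fingers; the grasp point (between the pads) lies 19 mm behind it (ctrl.pinch_z is the distance from the TCP to the grasp point, in m); z points along the fingers, y is the line along which they close (so a half turn about z gives the same grasp; the last joint's range is limited). The gripper opens to 85 mm and grips with 20 to 120 N. Pads are 22 mm wide; open, the fingers measure 114 mm over their backs; the gripper's body (76 mm by 85 mm) begins 54 mm behind the grasp point. The pads swing forward as they close: fully open they stand 13 mm farther back than shut.
Start: joints at [1.128, 0.181, 1.607, -0, 1.354, -0.206], TCP at [0.135, 0.559, 0.231] pointing down, gripper open.
Joint ranges: [-2.99, 2.99], [-0.89, 2.07], [0.3, 2.58], [-1.14, 4.28], [0, 2.63], [-3.12, 3.12]. Speed limits (rad/s): [2.57, 2.57, 3.01, 3.14, 3.14, 3.14].

## Interface

Orientations are given as a unit quaternion [w, x, y, z].
In Python, from bench import ctrl gives the robot as it stands.
- The arm moves only by the tool apply_moves, never from a script. Its argument "moves" is a list of rows, each an object with "jaw": the opening, from 0 (shut) to 1 (fully open); "offset": the shift along the tool's x, y, z in mm, a list of three; "rot": the turn, a rotation vector about the tool's x, y, z in degrees, a list of three. In form: [{"jaw": jaw, "offset": [dx, dy, dz], "rot": [ax, ay, az]}, ...]. A call has exactly 5 rows; each row shifts and turns the commanded pose from where the row before left it, along the tool's axes as they then stand; what a row does not reach is not made up. A row lasts 1/8 s, in which the tool goes at most 62.5 mm and 10.7 degrees, less where a joint would pass 70% of its speed; a pose out of reach is approached as far as the arm can. A call is refused whole if a number of a shift passes 62.5 or a number of a turn 10.7, either way. A call with a gripper value outside its range is refused whole. The fingers move at their own pace and stop on an object; the grip force is fixed at half the most. Time passes only in rows, so rows that do not move let the fingers close, or fill a call up. It gives the time, the measured TCP pose, the force, the opening and the grip force at its end, in the units of the state.
- ctrl.get_obs(): the state, without advancing time (a new reading comes with each control period).
- ctrl.camera(name): name is "scene" or "top" or "wrist"; returns (picture, depth): 384x512x3 uint8, red, green, blue; 384x512 float32, m along the optical axis (not along the pixel's ray), 0 where there is no reading.
- ctrl.camera_params(name): a dict with "K" (3x3 intrinsics, pixels), "dist" ([k1, k2, p1, p2, k3] as OpenCV has them; the pictures are not rectified), "cam_to_world" (4x4, takes a point from camera to world coordinates); the wrist camera has in their place "mount" (4x4, takes a point from camera to tool coordinates, whose origin is the TCP and whose axes are the flange's). Camera axes: x right, y down, z forward; pixel columns grow to the right and rows downward; lengths in m; the calibration is good to about 2 mm. A picture is of the moment at which its call begins: read the wrist's pose just before it. camera_params takes no time and is no camera call.
- ctrl.hand_in(): hands the job in; it is judged then, once.
Trained networks look in the newest picture that a camera, given by its name, has taken for a name from the list of things; names that differ only in an ending like _2 or _b are one class to them, and where a whole thing is asked for, a point or a joint stands for the part that bears it (a point fixed in the world has none). Each returns a list of dicts, best first, with "score" (0 to 1); they miss things now and then, are a little off and sometimes report something else, mostly with a low value. They report only what shows in the picture. A call takes as long as a camera call. They do not tell look-alikes from the thing itself.
- ctrl.outline_of(camera, target): "region" (384x512 bool, what is visible of it) and "position" ([column, row] in pixels, amid what is visible of it).
The state is a dict: "time_s": time; "q": joint angles; "dq": joint speeds; "joint_efforts": joint torques, N m; "eef_pos": TCP position; "eef_rot": TCP orientation; "wrist_force": force on the tool from outside, world axes, zero at the start; "torque": the same for the moment, N m; "opening": opening from 0.0 (shut) to 1.0 (fully open); "grasp_force": force on a finger pad.
Only numpy, scipy, OpenCV 4.12 (cv2) and the standard library are available. Lean on these libraries where they do the work, as an engineer would, in place of code of your own. Each camera call takes 0.05 s, during which the arm holds its last target. There are 200 camera calls.

## Task

First lift the gravity latch bar of the grinder's tool bay out of its catch and swing the gate right back towards its stop, well past square. Then draw the block-headed stone dresser out from under the plank rack by its head, lay it flat on the table and let go of it, take it again by its wooden handle and slide it head first, flat on the table, into the bay until it is fully home against the back. Leave the gate well open and do not push about the other things on the bench.

Things in the scene. Friction and masses are not known exactly. Their poses are not given: they have to be found in the camera images.
- grinder: Bench grinder, fixed; place and yaw vary. Grey steel tool bay 150 mm wide, 100 deep, 66 high, before a round turquoise splash basin (300 mm across, 95 high, centre at x = 255 mm). Origin: middle of the bay's mouth at table level; x level into the bay, z up, y to the left of one who looks in. A hinge post 12 mm square, 70 mm high, stands at x -12 to 0, y = -62.
- bay_mouth (a point): Middle of the bay's mouth, 18 mm above the table; axes as the grinder's. The bay is a straight tunnel with the table as its floor: 56 mm wide (y -28 to 28), 52 mm high, with a solid back wall 80 mm in from the mouth, under a closed roof (top at 66 mm). The shut gate stands before it.
- catch (a point): Middle of the catch, a fixed steel fork on the bay's face, 69 mm to the left (y) of the bay's middle, 9 mm before the face, 78 mm above the table. The bar's tip lies between its two jaws; both reach 92 mm above the table, the front one spans x -26 to -18 mm of the grinder and keeps the gate shut.
- gate_hinge (a point): Point on the gate's upright hinge axis, fixed to the grinder at x = -9, y = -52, z = 34 mm in its frame. Axes as those of the grinder.
- gate (a joint): Gate angle (rad) about the upright hinge axis: 0 shut, grows as it swings out of the front (counter-clockwise from above), stop at 2.2. Steel plate 10 mm thick, reaching 97 mm from the axis, 4 to 64 mm above the table, 0.3 kg; stays where it is left. At angle a its free edge lies towards (-sin a, cos a) in the grinder's x, y. Held shut while the latch bar lies in the catch.
- latch_bar (a joint): Lift angle of the latch bar (rad): 0 level in the catch, grows as it is lifted, clears the catch above 0.22, stop at 0.7; falls back by its own weight (70 g). Bar 8 mm thick, 122 long, 72 to 84 mm above the table, over the gate's top edge. Its pin is square to the gate's face, 12 mm from the hinge axis, 78 mm up. The tip stands 33 mm past the gate's free edge.
- latch_tab (a point): Centre of the thumb tab on the latch bar, an upright plate 12 mm thick (point x, square to the gate), 28 mm wide (point y, away from the hinge), 84 to 124 mm above the table with the bar down. The point is then 106 mm up, 77 mm from the hinge axis, 65 mm along the bar from its pin. Can be pinched from above across the 12 mm.
- rack: Low fixed wooden plank rack, 320 mm wide (y), 150 deep (x), open only at its front, which faces its -x; place and yaw vary. Origin: middle of the front edge at table level. Plank 16 mm thick, top at 60 mm, 44 mm clear below. A bowl and a tub stand on it. The handles of two tools lie under it, their heads stick out of the front.
- dresser_head (a point): Stone dresser, loose, about 0.3 kg, 180 mm long: a rectangular grey stone block (65 long, 34 wide, 36 high) on a straight wooden handle (115 long, 24 wide, 30 high). It lies flat on the table, the handle under the rack, in either of two places. This point: centre of the block, 18 mm above its underside; x along the tool from handle to head, z up.
- dresser_handle (a point): Centre of the dresser's wooden handle, 90 mm behind the block's centre, 15 mm above the underside. Same axes.
- dresser_tip (a point): Middle of the far end face of the dresser's block, 32.5 mm ahead of the block's centre, 18 mm above the underside. Same axes.
- lapper_head (a point): Another tool in the rack, not wanted: a wooden handle of like size with a round head (52 mm across, 30 mm high). This point is the centre of its head. Leave it alone.
- bowl: Pink bowl, 96 mm across, 50 mm high, on the rack's plank. Origin under its centre.
- tub: Lidded tub, 76 x 96 mm, 49 mm high, on the rack's plank. Origin under its centre.
- jar: Glass jar, 64 mm across, 85 mm high, on the table. Origin under its centre.
- mug: White mug, 76 mm across, 90 mm high, on the table. Origin under its centre.
- wood_block: Wood block 120 x 50 x 35 mm on the table. Origin under its centre.
- spanner: Steel spanner lying on the table. Origin at its middle, underside.
Mind the look-alikes: they are no part of the job. Leave any orange look-alike of the part that bears dresser_head alone.

How it is judged:
On the way, in this order (a step that is already met when the one before it is completed fails the run):
1. the latch bar is lifted out of its catch with the gate still shut (value of joint latch_bar above 0.2 rad and value of joint gate below 0.2 rad), for 0.05 s.
2. the gate is swung well past square (value of joint gate above 1.7 rad), for 0.2 s.
3. the dresser is out from under the rack and lies flat on the table, let go (distance of dresser_handle from where it was at the start of the episode above 0.12 m and contact force between the fingers and dresser below 0.1 N and linear speed of dresser below 0.03 m/s and height (world z) of dresser_head below 0.026 m and angle between dresser_head's own z axis and vertical below 0.12 rad and x of dresser_tip in the frame of grinder below 0.06 m), for 0.2 s.
4. the dresser is taken again by its handle, with the head still outside or on its way in (contact force between the fingers and dresser above 2 N and distance between the grasp point and dresser_handle below 0.065 m), for 0.1 s.
At the end, for the whole second after the job is handed in: The dresser lies flat on the table, let go and at rest, head first in the bay: its tip within 5 mm of the bay's back wall (more than 75 mm in from the mouth), its block within 15 mm of the bay's middle line, in line with the bay within 0.25 rad; the gate still stands open by more than 1.5 rad (x of dresser_tip in the frame of grinder above 0.075 m and y of dresser_head in the frame of grinder between -0.015 and 0.015 m and angle between the x axis of dresser_tip and the x axis of grinder, either way round below 0.25 rad and angle between dresser_head's own z axis and vertical below 0.12 rad and height (world z) of dresser_head below 0.026 m and value of joint gate above 1.5 rad and linear speed of dresser below 0.02 m/s and contact force between the fingers and dresser below 0.1 N); the robot touches nothing.
It fails at once if the round-headed lapper is shoved more than 30 mm (distance of lapper_head from where it was at the start of the episode above 0.03 m).
It fails at once if the bowl, tub, jar, mug, wood block or spanner is shoved more than 30 mm (distance of any of bowl, tub, jar, mug, wood_block, spanner from where it was at the start of the episode above 0.03 m).
It also fails if it takes over 69 s, if anything falls off the work surface, if the arm or the gripper's body presses on something with over 40 N, if the wrist force passes 120 N, or if a joint passes its speed limit or range.

## Working session

There is one attempt and no reset: what is moved stays moved. The work goes in short steps, Python scripts to look and compute and a tool call to move; the robot and the scene stay as the last step left them, time stands still between calls to the robot, and variables do not carry over. Pictures are saved under pics/ and viewed, at most 10 in all, crops included, and the job is handed in when it is done.

Besides the shell and the picture viewer there is one more tool, called after ">>>" by a JSON object that holds its "name" and its "arguments". apply_moves: Moves the arm, as the interface text tells. Its arguments: {"type":"object","properties":{"moves":{"type":"array"}},"required":["moves"]}

```bash
mkdir -p pics; ls; cat > h.py <<'E'
import numpy as np, cv2
from scipy.spatial.transform import Rotation as R
from bench import ctrl
def pose():
    o=ctrl.get_obs(); q=o['eef_rot']; T=np.eye(4); T[:3,:3]=R.from_quat([q[1],q[2],q[3],q[0]]).as_matrix(); T[:3,3]=o['eef_pos']; return T
def shot(n):
    T=pose(); im,d=ctrl.camera(n); p=ctrl.camera_params(n)
    C=T@np.array(p['mount']) if n=='wrist' else np.array(p['cam_to_world'])
    return im,d,dict(K=np.array(p['K']),dist=np.array(p['dist']),C=C)
def cloud(d,p):
    h,w=d.shape; v,u=np.mgrid[:h,:w]
    xy=cv2.undistortPoints(np.stack([u,v],-1).reshape(-1,1,2).astype(float),p['K'],p['dist']).reshape(h,w,2)
    P=np.dstack([xy*d[...,None],d]); W=P@p['C'][:3,:3].T+p['C'][:3,3]; W[d<=0]=np.nan; return W
def proj(pts,p):
    Ci=np.linalg.inv(p['C']); return cv2.projectPoints(np.asarray(pts,float).reshape(-1,3),cv2.Rodrigues(Ci[:3,:3])[0],Ci[:3,3],p['K'],p['dist'])[0].reshape(-1,2)
def save(n,im): cv2.imwrite('pics/'+n+'.png',im[...,::-1])
E
python3 - <<'E'
from h import *
for n in ('top','scene'):
    im,d,p=shot(n); W=cloud(d,p); np.savez(n+'.npz',im=im,d=d,W=W,**p); save(n,im)
    for t in ['grinder','gate','latch_bar','latch_tab','catch','rack','dresser_head','lapper_head','bowl','tub','jar','mug','wood_block','spanner']:
        try:
            for r in ctrl.outline_of(n,t)[:3]:
                m=r['region']; print(n,t,round(r['score'],2),np.round(r['position']),m.sum(),np.round(np.nanmedian(W[m],0),3))
        except Exception as e: print(t,e)
print(pose())
E
```

```text
pics
top grinder 0.74 [ 62. 198.] 13272 [0.516 0.406 0.067]
top grinder 0.44 [148. 184.] 561 [0.531 0.175 0.081]
top gate 0.81 [148. 184.] 597 [0.531 0.175 0.08 ]
top latch_bar 0.55 [146. 187.] 263 [0.517 0.175 0.086]
top latch_tab 0.52 [146. 187.] 307 [0.516 0.175 0.085]
top catch 0.64 [ 64. 201.] 13267 [0.516 0.406 0.067]
top rack 0.9 [290. 132.] 4404 [ 0.63  -0.198  0.06 ]
top dresser_head 0.94 [356. 303.] 881 [ 0.177 -0.308  0.032]
top dresser_head 0.72 [320. 164.] 411 [ 0.544 -0.267  0.035]
top lapper_head 0.91 [273. 167.] 384 [ 0.558 -0.144  0.029]
top lapper_head 0.68 [210.  92.] 642 [ 0.766 -0.002  0.081]
top lapper_head 0.49 [280. 112.] 1043 [ 0.687 -0.174  0.083]
top bowl 0.7 [282. 112.] 1068 [ 0.687 -0.174  0.083]
top bowl 0.64 [ 64. 197.] 13262 [0.515 0.406 0.067]
top tub 0.84 [331. 109.] 1300 [ 0.666 -0.304  0.108]
top jar 0.72 [209.  89.] 660 [ 0.767 -0.002  0.081]
top jar 0.2 [ 61. 195.] 13183 [0.516 0.406 0.067]
top mug 0.57 [379. 224.] 1163 [ 0.369 -0.396  0.041]
top wood_block 0.85 [140. 276.] 1066 [0.312 0.22  0.035]
top spanner 0.58 [228. 242.] 547 [ 0.373 -0.011 
[... 989 characters left out ...]
scene tub 0.65 [168. 168.] 924 [ 0.674 -0.291  0.107]
scene tub 0.59 [193. 216.] 3504 [ 0.658 -0.131  0.059]
scene tub 0.23 [370. 260.] 997 [0.32  0.229 0.033]
scene jar 0.8 [181. 278.] 696 [0.78  0.015 0.082]
scene mug 0.56 [242. 119.] 753 [ 0.366 -0.376  0.056]
scene wood_block 0.98 [373. 258.] 978 [0.32  0.23  0.033]
scene spanner 0.79 [306. 213.] 300 [0.372 0.006 0.006]
scene spanner 0.65 [298. 278.] 378 [0.532 0.183 0.083]
[[-9.72096733e-01  2.34580350e-01 -1.44639120e-05  1.34879435e-01]
 [ 2.34580351e-01  9.72096733e-01 -1.80811942e-05  5.58976244e-01]
 [ 9.81882878e-06 -2.09696194e-05 -1.00000000e+00  2.31303078e-01]
 [ 0.00000000e+00  0.00000000e+00  0.00000000e+00  1.00000000e+00]]
```

View pics/top.png

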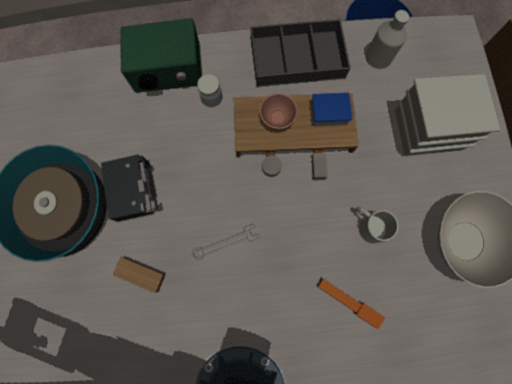

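```bash
python3 - <<'E'
from h import *
z=np.load('top.npz'); W=z['W']; im=z['im']
# basin rim circle: points at 90-100mm
def near(c,r): return np.hypot(W[...,0]-c[0],W[...,1]-c[1])<r
m=near((.516,.35),.3)&(W[...,2]>.088)&(W[...,2]<.102)
np.set_printoptions(precision=3,suppress=True)
print('rim',m.sum(),W[m].mean(0))
# bay roof
m=near((.52,.22),.12)&(abs(W[...,2]-.066)<.004)
c=cv2.minAreaRect((W[m][:,:2]*1000).astype(np.float32)); print('roof',m.sum(),c)
m=near((.53,.18),.1)&(W[...,2]>.070)
for q in W[m][::12]: print(q)
# dresser
m=near((.544,-.262),.06)&(W[...,2]>.028)&(W[...,2]<.042); print('dress',m.sum(),cv2.minAreaRect((W[m][:,:2]*1000).astype(np.float32)),im[m].mean(0))
m=near((.177,-.308),.12)&(W[...,2]>.025)&(W[...,2]<.042); print('other',im[m].mean(0))
m=near((.63,-.198),.25)&(W[...,2]>.055)&(W[...,2]<.064); print('rack',cv2.minAreaRect((W[m][:,:2]*1000).astype(np.float32)))
save('crop',np.hstack([cv2.resize(im[140:250,90:200],(400,400)),cv2.resize(im[120:220,250:350],(400,400))]))
E
```

```text
rim 867 [0.517 0.401 0.093]
roof 2176 ((536.0916137695312, 241.8114471435547), (154.0558624267578, 161.97532653808594), 3.909559488296509)
[0.61  0.187 0.072]
[0.59  0.178 0.089]
[0.587 0.175 0.081]
[0.591 0.225 0.07 ]
[0.587 0.222 0.07 ]
[0.577 0.192 0.087]
[0.575 0.188 0.084]
[0.572 0.179 0.08 ]
[0.563 0.18  0.086]
[0.556 0.184 0.083]
[0.553 0.176 0.073]
[0.542 0.179 0.086]
[0.529 0.182 0.125]
[0.526 0.181 0.123]
[0.524 0.179 0.123]
[0.521 0.176 0.123]
[0.518 0.172 0.123]
[0.52  0.17  0.101]
[0.512 0.179 0.123]
[0.509 0.175 0.122]
[0.506 0.169 0.124]
[0.507 0.17  0.105]
[0.503 0.182 0.107]
[0.503 0.174 0.091]
[0.499 0.171 0.083]
[0.491 0.172 0.083]
[0.487 0.169 0.077]
[0.482 0.155 0.082]
[0.479 0.19  0.092]
[0.477 0.155 0.084]
[0.473 0.158 0.092]
[0.475 0.168 0.072]
[0.471 0.17  0.083]
[0.472 0.183 0.072]
[0.466 0.186 0.092]
[0.464 0.186 0.09 ]
dress 343 ((548.388671875, -269.8573303222656), (32.21076583862305, 78.9738998413086), 84.7491683959961) [93.764 85.213 78.402]
other [128.611  71.839  34.949]
rack ((733.720703125, -182.33572387695312), (401.6916198730469, 291.71697998046875), 86.18551635742188)
```

View pics/crop.png

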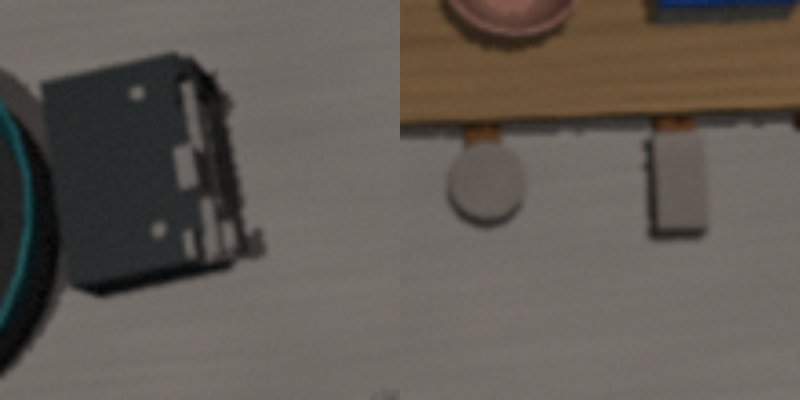

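View pics/scene.png

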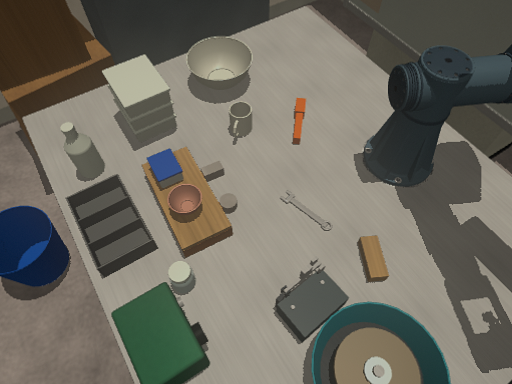

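The top view shows three candidates. The grey block head at (320,164) is half under the rack and fits the dresser. The orange tool at (356,303) is the look-alike. The round head at (273,167) is the lapper. The enlarged crop confirms the rectangular block at (320,164). The bay's mouth faces world -y, with the catch on the -x side.

```bash
cat > fit.py <<'E'
from h import *
from scipy.optimize import least_squares
def circ(P,r=None):
    f=lambda a: np.hypot(P[:,0]-a[0],P[:,1]-a[1])-(a[2] if r is None else r)
    return least_squares(f,[P[:,0].mean(),P[:,1].mean(),.14],loss='soft_l1',f_scale=.003).x
def rectfit(P,L,Wd,x0):
    # best pose of LxWd rectangle (x 0..L, y +-Wd/2) round the points: maximise coverage
    def G(a):
        c,s=np.cos(a[2]),np.sin(a[2]); d=P[:,:2]-a[:2]; return d@[c,s],d@[-s,c]
    def f(a):
        x,y=G(a); return np.mean(np.maximum(0,np.maximum.reduce([-x,x-L,abs(y)-Wd/2])))
    return f,G
E
python3 - <<'E'
from fit import *
np.set_printoptions(precision=4,suppress=True)
for n in('top','scene'):
    z=np.load(n+'.npz'); W=z['W']; im=z['im'].astype(int)
    teal=(im[...,1]-im[...,0]>25)&(abs(W[...,2]-.093)<.006)&(W[...,1]>.2)
    c=circ(W[teal]); print(n,'basin',c,teal.sum())
    m=(abs(W[...,2]-.066)<.003)&(abs(W[...,0]-.53)<.12)&(W[...,1]<.34)&(W[...,1]>.1)
    m=m&(np.hypot(W[...,0]-c[0],W[...,1]-c[1])>.155)
    lab=cv2.connectedComponentsWithStats(m.astype(np.uint8)); k=1+np.argmax(lab[2][1:,4]); P=W[lab[1]==k]
    print('roof',len(P),cv2.minAreaRect((P[:,:2]*1000).astype(np.float32)),P.mean(0))
    # side edges/percentile widths as function of yaw
    for t in np.radians(np.arange(90,116,2)):
        x=P[:,:2]@[np.cos(t),np.sin(t)]; y=P[:,:2]@[-np.sin(t),np.cos(t)]
        print(round(np.degrees(t)),np.percentile(x,[1,99])*1e3,np.percentile(y,[1,99])*1e3,np.ptp(np.percentile(y,[1,99])))
    # tab top
    m=(abs(W[...,2]-.123)<.005)&(np.hypot(W[...,0]-.52,W[...,1]-.18)<.05); print('tab',W[m].mean(0),m.sum(),cv2.minAreaRect((W[m][:,:2]*1000).astype(np.float32)))
    m=(abs(W[...,2]-.036)<.005)&(np.hypot(W[...,0]-.545,W[...,1]+.262)<.05); print('dr',W[m].mean(0),m.sum(),cv2.minAreaRect((W[m][:,:2]*1000).astype(np.float32)))
p=ctrl.camera_params('wrist'); print(np.array(p['mount']),np.array(p['K']))
E
```

```text
top basin [0.5122 0.4407 0.1451] 632
roof 1975 ((535.1090087890625, 229.5557098388672), (155.8533172607422, 120.34491729736328), 6.784339904785156) [0.535  0.2401 0.066 ]
90 [182.8839 290.3895] [-610.6165 -460.8921] 0.14972446570654635
92 [165.7348 269.8342] [-618.1665 -469.4466] 0.14871991070053636
94 [147.546 249.464] [-625.1539 -476.4839] 0.14866995133013616
96 [128.6729 230.2553] [-632.1734 -483.7606] 0.14841281276014612
98 [107.1404 210.9971] [-637.74   -489.9248] 0.14781518115363051
100 [ 87.4961 192.9934] [-643.1525 -494.5831] 0.1485693964324296
102 [ 67.2957 174.3812] [-647.8458 -498.4972] 0.14934861627110985
104 [ 46.4123 156.0746] [-652.51   -501.7736] 0.15073637891471503
106 [ 24.5767 137.5287] [-656.302  -504.3711] 0.15193086244630827
108 [  2.2816 118.8559] [-659.4603 -506.064 ] 0.15339632362665567
110 [-19.861  100.1364] [-661.756  -507.3397] 0.15441626724361923
112 [-41.9558  81.2301] [-663.2952 -508.1076] 0.15518756772981335
114 [-64.1511  62.262 ] [-664.0262 -508.0464] 0.15597982138282485
tab [0.5164 0.1765 0.1235] 70 ((516.9097290039062, 176.82278442382812), (29.037
[... 1008 characters left out ...]
198
110 [-23.0335  99.708 ] [-662.4872 -509.7582] 0.15272905120519165
112 [-45.1326  80.6863] [-664.2054 -510.111 ] 0.15409432474823181
114 [-67.1168  61.8017] [-664.9499 -510.2243] 0.1547256163831594
tab [0.5181 0.1793 0.1226] 62 ((518.0382690429688, 179.11036682128906), (27.772018432617188, 12.830455780029297), 9.166196823120117)
dr [ 0.5427 -0.2665  0.035 ] 194 ((542.2399291992188, -267.94769287109375), (36.341854095458984, 64.82896423339844), 84.9046859741211)
[[ 0.0002 -0.9606 -0.2779  0.0707]
 [ 1.      0.0003 -0.0003  0.0004]
 [ 0.0004 -0.2779  0.9606 -0.1417]
 [ 0.      0.      0.      1.    ]] [[288.2793   0.     260.0487]
 [  0.     288.2793 192.3034]
 [  0.       0.       1.    ]]
```

>>> {"name": "apply_moves", "arguments": {"moves": [{"jaw": 1, "offset": [0, 0, -30], "rot": [0, 0, -10.3]}, {"jaw": 1, "offset": [0, 0, 0], "rot": [0, 0, -10.3]}, {"jaw": 1, "offset": [-33, -45.4, 0], "rot": [0, 0, 0]}, {"jaw": 1, "offset": [-33, -45.4, 0], "rot": [0, 0, 0]}, {"jaw": 1, "offset": [-33, -45.4, 0], "rot": [0, 0, 0]}]}}

```text
time_s: 2.12
eef_pos: [0.2506, 0.4348, 0.2614]
eef_rot: [0.0, -0.062, 0.998, 0.0]
wrist_force: [1.1, 0.5, 0.2]
opening: 1.002
grasp_force: 0.0
```

>>> {"name": "apply_moves", "arguments": {"moves": [{"jaw": 0.6, "offset": [-33, -45.4, 0], "rot": [0, 0, 0]}, {"jaw": 0.6, "offset": [-33, -45.4, 0], "rot": [0, 0, 0]}, {"jaw": 0.6, "offset": [-33, -45.4, 0], "rot": [0, 0, 0]}, {"jaw": 0.6, "offset": [-33, -45.4, 0], "rot": [0, 0, 0]}, {"jaw": 0.6, "offset": [-33, -45.4, 0], "rot": [0, 0, 0]}]}}

```text
time_s: 2.75
eef_pos: [0.4425, 0.2294, 0.2616]
eef_rot: [0.0, -0.061, 0.998, 0.0]
wrist_force: [1.4, 0.3, 0.4]
opening: 0.602
grasp_force: 0.0
```

>>> {"name": "apply_moves", "arguments": {"moves": [{"jaw": 0.6, "offset": [-33, -45.4, 0], "rot": [0, 0, 0]}, {"jaw": 0.6, "offset": [-33, -45.4, 0], "rot": [0, 0, 0]}, {"jaw": 0.6, "offset": [0, 0, 0], "rot": [0, 0, 0]}, {"jaw": 0.6, "offset": [0, 0, 0], "rot": [0, 0, 0]}, {"jaw": 0.6, "offset": [0, 0, 0], "rot": [0, 0, 0]}]}}

```text
time_s: 3.38
eef_pos: [0.5171, 0.1499, 0.2613]
eef_rot: [-0.0, -0.062, 0.998, 0.0]
wrist_force: [-0.5, 0.1, 0.0]
opening: 0.601
grasp_force: 0.0
```

```bash
python3 - <<'E'
from fit import *
np.set_printoptions(precision=4,suppress=True)
print(pose())
im,d,p=shot('wrist'); W=cloud(d,p); save('w1',im); np.savez('w1.npz',im=im,W=W,d=d,**p)
m=(W[...,2]>.115)&(W[...,2]<.130)&(np.hypot(W[...,0]-.52,W[...,1]-.175)<.05); print('tab',W[m].mean(0),m.sum(),cv2.minAreaRect((W[m][:,:2]*1000).astype(np.float32)))
m=(abs(W[...,2]-.066)<.003)&(np.hypot(W[...,0]-.53,W[...,1]-.2)<.12)
lab=cv2.connectedComponentsWithStats(m.astype(np.uint8)); k=1+np.argmax(lab[2][1:,4]); P=W[lab[1]==k]
print(len(P),P.min(0),P.max(0))
for t in np.radians(np.arange(92,103,1)):
    x=P[:,:2]@[np.cos(t),np.sin(t)]; y=P[:,:2]@[-np.sin(t),np.cos(t)]
    print(round(np.degrees(t)),np.percentile(x,[.5,1,2,5])*1e3,np.percentile(y,[1,99])*1e3,np.ptp(np.percentile(y,[1,99])))
E
```

```text
[[-0.9923 -0.124  -0.0003  0.5171]
 [-0.124   0.9923  0.0003  0.1499]
 [ 0.0003  0.0003 -1.      0.2613]
 [ 0.      0.      0.      1.    ]]
tab [0.5176 0.1779 0.1227] 361 ((518.2885131835938, 178.24844360351562), (28.178287506103516, 12.068854331970215), 6.054008960723877)
8984 [0.4575 0.1784 0.063 ] [0.6166 0.297  0.069 ]
92 [164.9601 167.0873 170.2196 176.4192] [-616.7568 -470.1916] 0.14656517938790864
93 [155.8722 158.0042 160.871  166.8277] [-620.1833 -474.2533] 0.14592999111624927
94 [146.7102 149.0468 151.6859 157.2554] [-623.7099 -478.0428] 0.14566713052627955
95 [137.3289 139.6327 142.494  147.448 ] [-627.1217 -481.6245] 0.1454971383958618
96 [127.5737 130.4859 133.2751 137.6236] [-630.6311 -484.851 ] 0.14578007935386844
97 [116.8138 121.6612 123.7925 127.6973] [-633.5022 -487.5984] 0.14590386241947656
98 [105.9127 112.092  114.3426 117.7738] [-636.4515 -490.9308] 0.14552076563659222
99 [ 94.9812 101.6439 104.2982 108.0189] [-639.0285 -493.7006] 0.14532789637328508
100 [84.0231 90.7088 94.2909 98.1616] [-641.7709 -496.2182] 0.14555277017023438
101 [73.0583 79.7689 83.7157 88.3453] [-644.1003 -498.3219] 0.1457783865693107
102 [62.0772 69.1483 73.1131 78.5061] [-646.2943 -500.3439] 0.1459504760863245
```

View pics/w1.png

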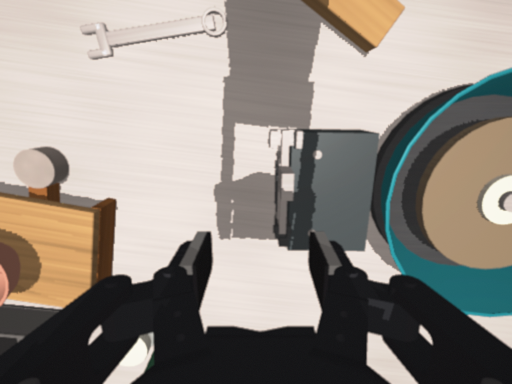

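The wrist view shows the gate and tab at about column 285, rows 130–235. Tab, basin and roof all put the grinder mouth at (0.542, 0.189) with yaw 96.5°. I'll flip the wrist half a turn first, so joint 6 has range for the gate swing.

>>> {"name": "apply_moves", "arguments": {"moves": [{"jaw": 0.6, "offset": [0, 0, 0], "rot": [0, 0, 10.6]}, {"jaw": 0.6, "offset": [0, 0, 0], "rot": [0, 0, 10.6]}, {"jaw": 0.6, "offset": [0, 0, 0], "rot": [0, 0, 10.6]}, {"jaw": 0.6, "offset": [0, 0, 0], "rot": [0, 0, 10.6]}, {"jaw": 0.6, "offset": [0, 0, 0], "rot": [0, 0, 10.6]}]}}

```text
time_s: 4.05
eef_pos: [0.5173, 0.1499, 0.2615]
eef_rot: [0.0, 0.392, 0.92, 0.0]
wrist_force: [-0.5, -0.2, -0.9]
opening: 0.601
grasp_force: 0.0
```

>>> {"name": "apply_moves", "arguments": {"moves": [{"jaw": 0.6, "offset": [0, 0, 0], "rot": [0, 0, 10.6]}, {"jaw": 0.6, "offset": [0, 0, 0], "rot": [0, 0, 10.6]}, {"jaw": 0.6, "offset": [0, 0, 0], "rot": [0, 0, 10.6]}, {"jaw": 0.6, "offset": [0, 0, 0], "rot": [0, 0, 10.6]}, {"jaw": 0.6, "offset": [0, 0, 0], "rot": [0, 0, 10.6]}]}}

```text
time_s: 4.68
eef_pos: [0.5173, 0.1499, 0.2615]
eef_rot: [0.0, 0.762, 0.648, 0.0]
wrist_force: [-0.5, -0.6, 0.2]
opening: 0.598
grasp_force: 0.0
```

>>> {"name": "apply_moves", "arguments": {"moves": [{"jaw": 0.6, "offset": [0, 0, 0], "rot": [0, 0, 10.6]}, {"jaw": 0.6, "offset": [0, 0, 0], "rot": [0, 0, 10.6]}, {"jaw": 0.6, "offset": [0, 0, 0], "rot": [0, 0, 10.6]}, {"jaw": 0.6, "offset": [0, 0, 0], "rot": [0, 0, 10.6]}, {"jaw": 0.6, "offset": [0, 0, 0], "rot": [0, 0, 10.6]}]}}

```text
time_s: 5.3
eef_pos: [0.5173, 0.1499, 0.2615]
eef_rot: [0.0, 0.971, 0.24, 0.0]
wrist_force: [0.8, 1.0, 0.3]
opening: 0.598
grasp_force: 0.0
```

>>> {"name": "apply_moves", "arguments": {"moves": [{"jaw": 0.6, "offset": [0, 0, 0], "rot": [0, 0, 10.6]}, {"jaw": 0.6, "offset": [0, 0, 0], "rot": [0, 0, 10.6]}, {"jaw": 0.6, "offset": [4, -28, 50], "rot": [0, 0, 0.4]}, {"jaw": 0.6, "offset": [0, 0, 40], "rot": [0, 0, 0]}, {"jaw": 0.6, "offset": [0, 0, 0], "rot": [0, 0, 0]}]}}

```text
time_s: 5.92
eef_pos: [0.5154, 0.1779, 0.1683]
eef_rot: [0.0, 0.998, 0.057, -0.004]
wrist_force: [0.5, 0.1, 0.4]
opening: 0.602
grasp_force: 0.0
```

```bash
python3 - <<'E'
from h import *
np.set_printoptions(precision=4,suppress=True)
print(pose(), ctrl.get_obs()['q'])
E
```

```text
[[ 0.9934  0.1141 -0.0071  0.5154]
 [ 0.1141 -0.9935 -0.0008  0.1779]
 [-0.0071 -0.     -1.      0.1683]
 [ 0.      0.      0.      1.    ]] [0.1146 0.1853 1.7359 0.     1.2275 1.571 ]
```

>>> {"name": "apply_moves", "arguments": {"moves": [{"jaw": 0.6, "offset": [2, 0, 30], "rot": [0, 0, 0]}, {"jaw": 0.6, "offset": [0, 0, 30], "rot": [0, 0, 0]}, {"jaw": 0.6, "offset": [0, 0, 17], "rot": [0, 0, 0]}, {"jaw": 0.6, "offset": [0, 0, 0], "rot": [0, 0, 0]}, {"jaw": 0, "offset": [0, 0, 0], "rot": [0, 0, 0]}]}}

```text
time_s: 6.55
eef_pos: [0.5218, 0.1775, 0.096]
eef_rot: [-0.0, 0.998, 0.056, 0.001]
wrist_force: [0.2, 0.7, 0.9]
opening: 0.399
grasp_force: 0.0
```

>>> {"name": "apply_moves", "arguments": {"moves": [{"jaw": 0, "offset": [0, 0, 0], "rot": [0, 0, 0]}, {"jaw": 0, "offset": [0, 0, 0], "rot": [0, 0, 0]}, {"jaw": 0, "offset": [0, 0, 0], "rot": [0, 0, 0]}, {"jaw": 0, "offset": [0, 0, 0], "rot": [0, 0, 0]}, {"jaw": 0, "offset": [0, 0, 0], "rot": [0, 0, 0]}]}}

```text
time_s: 7.18
eef_pos: [0.5215, 0.1776, 0.0957]
eef_rot: [-0.0, 0.998, 0.056, 0.001]
wrist_force: [-1.7, -0.0, 6.1]
opening: 0.13
grasp_force: 59.8
```

>>> {"name": "apply_moves", "arguments": {"moves": [{"jaw": 0, "offset": [1.8, 0, -5.3], "rot": [0, -5, 0]}, {"jaw": 0, "offset": [1.8, 0, -5.3], "rot": [0, -5, 0]}, {"jaw": 0, "offset": [1.8, 0, -5.3], "rot": [0, -5, 0]}, {"jaw": 0, "offset": [1.8, 0, -5.3], "rot": [0, -5, 0]}, {"jaw": 0, "offset": [0, 0, 0], "rot": [0, 0, 0]}]}}

```text
time_s: 7.8
eef_pos: [0.5308, 0.1787, 0.1155]
eef_rot: [0.009, 0.983, 0.055, -0.175]
wrist_force: [-4.3, 0.7, 10.5]
opening: 0.126
grasp_force: 60.4
```

```bash
python3 - <<'E'
from h import *
np.set_printoptions(precision=4,suppress=True)
T=pose();print(T, ctrl.get_obs()['q'])
t=np.radians(96.5);d=np.array([np.cos(t),np.sin(t),0]);n=np.array([-d[1],d[0],0])
M=np.array([.542,.189,0]);H=M-.009*d-.052*n; H[2]=T[2,3]
print('H',H,'rad',np.linalg.norm(T[:3,3]-H))
# gate swing rows of 9 deg about H (offset in pre-row frame, pivot at TCP)
Rz=R.from_rotvec([0,0,np.radians(9)]).as_matrix(); v=T[:3,3]-H
print('offset mm',T[:3,:3].T@(Rz@v-v)*1e3,'rot',T[:3,:3].T@[0,0,9])
E
```

```text
[[ 0.9329  0.1121 -0.3422  0.5308]
 [ 0.1055 -0.9937 -0.038   0.1787]
 [-0.3443 -0.0007 -0.9389  0.1155]
 [ 0.      0.      0.      1.    ]] [0.1125 0.5176 1.4536 0.0007 1.5219 1.5707]
H [0.5947 0.1859 0.1155] rad 0.06429342353335415
offset mm [ 0.7392 10.0578 -0.278 ] rot [-3.0985 -0.0059 -8.4498]
```

>>> {"name": "apply_moves", "arguments": {"moves": [{"jaw": 0, "offset": [0.7, 10.1, -0.3], "rot": [-3.1, 0, -8.45]}, {"jaw": 0, "offset": [0.7, 10.1, -0.3], "rot": [-3.1, 0, -8.45]}, {"jaw": 0, "offset": [0.7, 10.1, -0.3], "rot": [-3.1, 0, -8.45]}, {"jaw": 0, "offset": [0.7, 10.1, -0.3], "rot": [-3.1, 0, -8.45]}, {"jaw": 0, "offset": [0, 0, 0], "rot": [0, 0, 0]}]}}

```text
time_s: 8.43
eef_pos: [0.5473, 0.1424, 0.1155]
eef_rot: [0.064, 0.918, 0.356, -0.161]
wrist_force: [-1.2, 0.6, 5.2]
opening: 0.126
grasp_force: 59.9
```

>>> {"name": "apply_moves", "arguments": {"moves": [{"jaw": 0, "offset": [0.7, 10.1, -0.3], "rot": [-3.1, 0, -8.45]}, {"jaw": 0, "offset": [0.7, 10.1, -0.3], "rot": [-3.1, 0, -8.45]}, {"jaw": 0, "offset": [0.7, 10.1, -0.3], "rot": [-3.1, 0, -8.45]}, {"jaw": 0, "offset": [0.7, 10.1, -0.3], "rot": [-3.1, 0, -8.45]}, {"jaw": 0, "offset": [0.7, 10.1, -0.3], "rot": [-3.1, 0, -8.45]}]}}

```text
time_s: 9.05
eef_pos: [0.5922, 0.1214, 0.1155]
eef_rot: [0.122, 0.712, 0.681, -0.124]
wrist_force: [0.2, 2.7, 4.5]
opening: 0.13
grasp_force: 59.8
```

>>> {"name": "apply_moves", "arguments": {"moves": [{"jaw": 0, "offset": [0.7, 10.1, -0.3], "rot": [-3.1, 0, -8.45]}, {"jaw": 0, "offset": [0.7, 10.1, -0.3], "rot": [-3.1, 0, -8.45]}, {"jaw": 0, "offset": [0.7, 10.1, -0.3], "rot": [-3.1, 0, -8.45]}, {"jaw": 0, "offset": [0.7, 10.1, -0.3], "rot": [-3.1, 0, -8.45]}, {"jaw": 0, "offset": [0, 0, 0], "rot": [0, 0, 0]}]}}

```text
time_s: 9.68
eef_pos: [0.6303, 0.1319, 0.1157]
eef_rot: [0.155, 0.469, 0.866, -0.081]
wrist_force: [0.3, 3.5, 3.3]
opening: 0.129
grasp_force: 59.6
```

```bash
python3 - <<'E'
from h import *
np.set_printoptions(precision=4,suppress=True)
T=pose();print(T, ctrl.get_obs()['q'],ctrl.get_obs()['wrist_force'])
E
```

```text
[[-0.5124  0.8368  0.193   0.6303]
 [ 0.7865  0.5476 -0.2857  0.1319]
 [-0.3448  0.0054 -0.9387  0.1157]
 [ 0.      0.      0.      1.    ]] [ 0.1797  0.4068  1.6141 -0.3824  1.0082 -0.2113] [0.3079 3.5474 3.2542]
```

>>> {"name": "apply_moves", "arguments": {"moves": [{"jaw": 0.5, "offset": [0, 0, 0], "rot": [0, 0, 0]}, {"jaw": 0.5, "offset": [0, 0, 0], "rot": [0, 0, 0]}, {"jaw": 0.5, "offset": [0, 0, -50], "rot": [0, 0, 0]}, {"jaw": 0.5, "offset": [0, 0, -60], "rot": [0, 0, 0]}, {"jaw": 0.5, "offset": [0, 0, -60], "rot": [0, 0, 0]}]}}

```text
time_s: 10.3
eef_pos: [0.5964, 0.1802, 0.2754]
eef_rot: [0.154, 0.468, 0.866, -0.083]
wrist_force: [0.2, -0.5, -0.1]
opening: 0.496
grasp_force: 0.0
```

>>> {"name": "apply_moves", "arguments": {"moves": [{"jaw": 0.6, "offset": [0, 0, 0], "rot": [0, 10, 0]}, {"jaw": 0.6, "offset": [0, 0, 0], "rot": [0, 10, 0]}, {"jaw": 0.6, "offset": [0, 0, 0], "rot": [0, 0, -10.4]}, {"jaw": 0.6, "offset": [0, 0, 0], "rot": [0, 0, -10.4]}, {"jaw": 0.6, "offset": [0, 0, 0], "rot": [0, 0, -10.4]}]}}

```text
time_s: 10.92
eef_pos: [0.597, 0.1796, 0.2738]
eef_rot: [0.001, 0.218, 0.976, -0.001]
wrist_force: [0.0, -0.4, -0.5]
opening: 0.6
grasp_force: 0.0
```

>>> {"name": "apply_moves", "arguments": {"moves": [{"jaw": 0.6, "offset": [0, 0, 0], "rot": [0, 0, -10.4]}, {"jaw": 0.6, "offset": [0, 0, 0], "rot": [0, 0, -10.4]}, {"jaw": 0.6, "offset": [7.5, -54.6, 0], "rot": [0, 0, 0]}, {"jaw": 0.6, "offset": [7.5, -54.6, 0], "rot": [0, 0, 0]}, {"jaw": 0.6, "offset": [7.5, -54.6, 0], "rot": [0, 0, 0]}]}}

```text
time_s: 11.55
eef_pos: [0.5609, 0.0172, 0.2742]
eef_rot: [0.001, 0.04, 0.999, -0.001]
wrist_force: [1.1, -0.0, 0.2]
opening: 0.6
grasp_force: 0.0
```

>>> {"name": "apply_moves", "arguments": {"moves": [{"jaw": 0.6, "offset": [7.5, -54.6, 0], "rot": [0, 0, 0]}, {"jaw": 0.6, "offset": [7.5, -54.6, 0], "rot": [0, 0, 0]}, {"jaw": 0.6, "offset": [7.5, -54.6, 0], "rot": [0, 0, 0]}, {"jaw": 0.6, "offset": [7.5, -54.6, 0], "rot": [0, 0, 0]}, {"jaw": 0.6, "offset": [7.5, -54.6, 0], "rot": [0, 0, 0]}]}}

```text
time_s: 12.18
eef_pos: [0.5017, -0.2521, 0.2746]
eef_rot: [0.001, 0.041, 0.999, -0.001]
wrist_force: [1.0, 0.0, 0.3]
opening: 0.599
grasp_force: 0.0
```

>>> {"name": "apply_moves", "arguments": {"moves": [{"jaw": 0.6, "offset": [0, 0, 0], "rot": [0, 0, 0]}, {"jaw": 0.6, "offset": [0, 0, 0], "rot": [0, 0, 0]}, {"jaw": 0.6, "offset": [0, 0, 0], "rot": [0, 0, 0]}, {"jaw": 0.6, "offset": [0, 0, 0], "rot": [0, 0, 0]}, {"jaw": 0.6, "offset": [0, 0, 0], "rot": [0, 0, 0]}]}}

```text
time_s: 12.8
eef_pos: [0.503, -0.2496, 0.2751]
eef_rot: [0.002, 0.039, 0.999, -0.001]
wrist_force: [0.2, 0.3, 0.3]
opening: 0.598
grasp_force: 0.0
```

```bash
cat > dr.py <<'E'
from fit import *
np.set_printoptions(precision=4,suppress=True)
def dresser(c,rad=.07,n='wrist',nm='w'):
    im,d,p=shot(n); W=cloud(d,p); save(nm,im); np.savez(nm+'.npz',im=im,W=W,d=d,**p)
    m=(W[...,2]>.031)&(W[...,2]<.041)&(np.hypot(W[...,0]-c[0],W[...,1]-c[1])<rad)
    lab=cv2.connectedComponentsWithStats(m.astype(np.uint8)); k=1+np.argmax(lab[2][1:,4]); P=W[lab[1]==k]
    print('block',len(P),P.mean(0),cv2.minAreaRect((P[:,:2]*1000).astype(np.float32)))
    return im,W,p
E
python3 - <<'E'
from dr import *
T=pose();print(T)
im,W,p=dresser((.543,-.267),.06,nm='w2')
m=(abs(W[...,2]-.030)<.004)&(np.hypot(W[...,0]-.55,W[...,1]+.145)<.04); print('lap',W[m].mean(0),circ(W[m]))
im,d,p=shot('scene'); W=cloud(d,p); save('s2',im)
m=(abs(W[...,2]-.0675)<.03)&(np.hypot(W[...,0]-.5947,W[...,1]-.186)<.13)&(W[...,1]<.165)
print(cv2.minAreaRect((W[m][:,:2]*1000).astype(np.float32)))
E
```

```text
[[-0.9969  0.0782  0.0041  0.503 ]
 [ 0.0782  0.9969 -0.0019 -0.2496]
 [-0.0042 -0.0016 -1.      0.2751]
 [ 0.      0.      0.      1.    ]]
block 1136 [ 0.5429 -0.2682  0.0351] ((543.81103515625, -268.1677551269531), (33.74066925048828, 65.08847045898438), 84.80632781982422)
lap [ 0.5588 -0.1429  0.0291] [ 0.559  -0.1429  0.0183]
((577.7130737304688, 146.66116333007812), (62.37273406982422, 216.78041076660156), 67.18054962158203)
```

View pics/w2.png

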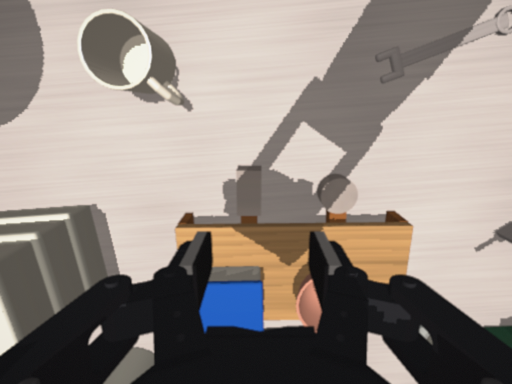

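View pics/s2.png

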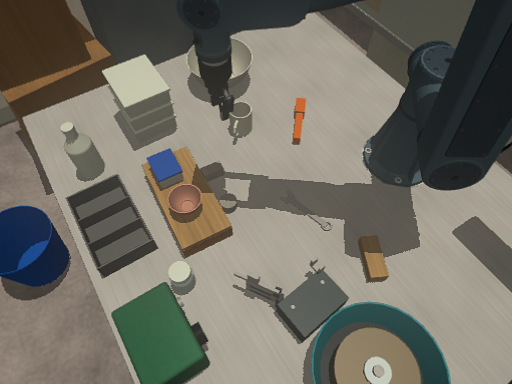

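The wrist view shows the block at (250,190) with its handle going under the plank, and the lapper at (338,193). In the scene view the gate at about (260,285) is swung wide open. Next I grasp the head.

>>> {"name": "apply_moves", "arguments": {"moves": [{"jaw": 0.65, "offset": [-35, -15, 40], "rot": [0, 0, 0.7]}, {"jaw": 0.65, "offset": [0, 0, 60], "rot": [0, 0, 0]}, {"jaw": 0.65, "offset": [0, 0, 60], "rot": [0, 0, 0]}, {"jaw": 0.65, "offset": [0, 0, 40], "rot": [0, 0, 0]}, {"jaw": 0.65, "offset": [0, 0, 0], "rot": [0, 0, 0]}]}}

```text
time_s: 13.52
eef_pos: [0.5348, -0.2665, 0.0715]
eef_rot: [-0.001, 0.046, 0.999, 0.001]
wrist_force: [0.3, -0.0, 0.5]
opening: 0.65
grasp_force: 0.0
```

>>> {"name": "apply_moves", "arguments": {"moves": [{"jaw": 0.65, "offset": [0, -1.5, 35], "rot": [0, 0, 0]}, {"jaw": 0.65, "offset": [0, 0, 28], "rot": [0, 0, 0]}, {"jaw": 0.65, "offset": [0, 0, 0], "rot": [0, 0, 0]}, {"jaw": 0, "offset": [0, 0, 0], "rot": [0, 0, 0]}, {"jaw": 0, "offset": [0, 0, 0], "rot": [0, 0, 0]}]}}

```text
time_s: 14.15
eef_pos: [0.5392, -0.2714, 0.0152]
eef_rot: [0.004, 0.046, 0.999, -0.002]
wrist_force: [-1.2, 0.9, 6.5]
opening: 0.382
grasp_force: 61.6
```

>>> {"name": "apply_moves", "arguments": {"moves": [{"jaw": 0, "offset": [0, 0, 0], "rot": [0, 0, 0]}, {"jaw": 0, "offset": [0, 0, 0], "rot": [0, 0, 0]}, {"jaw": 0, "offset": [0, 0, 0], "rot": [0, 0, 0]}, {"jaw": 0, "offset": [0, 0, 0], "rot": [0, 0, 0]}, {"jaw": 0, "offset": [0, 0, 0], "rot": [0, 0, 0]}]}}

```text
time_s: 14.78
eef_pos: [0.5392, -0.2714, 0.0152]
eef_rot: [0.004, 0.046, 0.999, -0.002]
wrist_force: [-0.6, 1.0, 7.1]
opening: 0.381
grasp_force: 61.5
```

>>> {"name": "apply_moves", "arguments": {"moves": [{"jaw": 0, "offset": [0, 0, -3], "rot": [0, 0, 0]}, {"jaw": 0, "offset": [32, 0, 0], "rot": [0, 0, 0]}, {"jaw": 0, "offset": [32, 0, 0], "rot": [0, 0, 0]}, {"jaw": 0, "offset": [32, 0, 0], "rot": [0, 0, 0]}, {"jaw": 0, "offset": [32, 0, 0], "rot": [0, 0, 0]}]}}

```text
time_s: 15.4
eef_pos: [0.4092, -0.2585, 0.0152]
eef_rot: [0.002, 0.046, 0.999, -0.001]
wrist_force: [1.4, -1.4, -1.9]
opening: 0.387
grasp_force: 60.4
```

>>> {"name": "apply_moves", "arguments": {"moves": [{"jaw": 0, "offset": [0, 0, 0], "rot": [0, 0, 0]}, {"jaw": 0, "offset": [0, 0, -30], "rot": [0, 0, 0]}, {"jaw": 0, "offset": [0, 0, -45], "rot": [0, 0, 0]}, {"jaw": 0, "offset": [0, 0, -45], "rot": [0, 0, 0]}, {"jaw": 0, "offset": [0, 0, -40], "rot": [0, 0, 0]}]}}

```text
time_s: 16.02
eef_pos: [0.4096, -0.258, 0.1765]
eef_rot: [0.002, 0.046, 0.999, -0.001]
wrist_force: [0.8, -1.4, -3.4]
opening: 0.384
grasp_force: 60.6
```

```bash
python3 - <<'E'
from dr import *
T=pose();print(T,ctrl.get_obs()['opening'],ctrl.get_obs()['grasp_force'])
g=np.array([.549,.1266,T[2,3]])-T[:3,3]
print('delta',g,'tool',T[:3,:3].T@g*1e3, np.degrees(np.arctan2(T[1,0],T[0,0])))
im,d,p=shot('scene'); save('s3',im)
E
```

```text
[[-0.9958  0.0914  0.0043  0.4096]
 [ 0.0914  0.9958 -0.0022 -0.258 ]
 [-0.0044 -0.0018 -1.      0.1765]
 [ 0.      0.      0.      1.    ]] 0.38389176342301295 60.59642314910889
delta [0.1394 0.3846 0.    ] tool [-103.6483  395.6973   -0.2654] 174.75864041570512
```

View pics/s3.png

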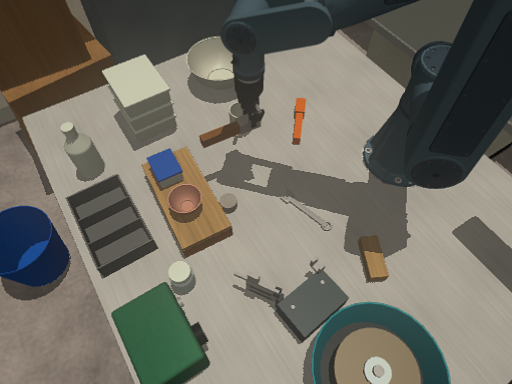

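>>> {"name": "apply_moves", "arguments": {"moves": [{"jaw": 0, "offset": [-13, 49.5, 0], "rot": [0, 0, 0]}, {"jaw": 0, "offset": [-13, 49.5, 0], "rot": [0, 0, 0]}, {"jaw": 0, "offset": [-13, 49.5, 0], "rot": [0, 0, 0]}, {"jaw": 0, "offset": [-13, 49.5, 0], "rot": [0, 0, 0]}, {"jaw": 0, "offset": [-13, 49.5, 0], "rot": [0, 0, 0]}]}}

```text
time_s: 16.7
eef_pos: [0.497, -0.0156, 0.174]
eef_rot: [0.002, 0.046, 0.999, -0.001]
wrist_force: [-0.2, -1.1, -3.3]
opening: 0.382
grasp_force: 61.0
```

>>> {"name": "apply_moves", "arguments": {"moves": [{"jaw": 0, "offset": [-13, 49.5, 0], "rot": [0, 0, 0]}, {"jaw": 0, "offset": [-13, 49.5, 0], "rot": [0, 0, 0]}, {"jaw": 0, "offset": [-13, 49.5, 0], "rot": [0, 0, 0]}, {"jaw": 0, "offset": [0, 0, 0], "rot": [0, 0, 9.8]}, {"jaw": 0, "offset": [0, 0, 0], "rot": [0, 0, 9.8]}]}}

```text
time_s: 17.32
eef_pos: [0.5487, 0.1282, 0.1732]
eef_rot: [0.001, 0.217, 0.976, -0.001]
wrist_force: [0.3, -0.1, -3.3]
opening: 0.381
grasp_force: 61.6
```

>>> {"name": "apply_moves", "arguments": {"moves": [{"jaw": 0, "offset": [0, 0, 0], "rot": [0, 0, 9.8]}, {"jaw": 0, "offset": [0, 0, 0], "rot": [0, 0, 9.8]}, {"jaw": 0, "offset": [0, 0, 0], "rot": [0, 0, 9.8]}, {"jaw": 0, "offset": [0, 0, 0], "rot": [0, 0, 9.8]}, {"jaw": 0, "offset": [0, 0, 0], "rot": [0, 0, 9.8]}]}}

```text
time_s: 17.95
eef_pos: [0.5489, 0.1272, 0.1735]
eef_rot: [0.002, 0.603, 0.798, 0.0]
wrist_force: [-0.5, -0.5, -4.0]
opening: 0.38
grasp_force: 61.6
```

>>> {"name": "apply_moves", "arguments": {"moves": [{"jaw": 0, "offset": [0, 0, 0], "rot": [0, 0, 9.7]}, {"jaw": 0, "offset": [0, 0, 0], "rot": [0, 0, 0]}, {"jaw": 0, "offset": [0, 0, 40], "rot": [0, 0, 0]}, {"jaw": 0, "offset": [0, 0, 40], "rot": [0, 0, 0]}, {"jaw": 0, "offset": [0, 0, 0], "rot": [0, 0, 0]}]}}

```text
time_s: 18.58
eef_pos: [0.5461, 0.1267, 0.0907]
eef_rot: [-0.001, 0.665, 0.747, -0.002]
wrist_force: [-0.1, 0.3, -4.4]
opening: 0.389
grasp_force: 61.5
```

```bash
python3 - <<'E'
from dr import *
T=pose();print(T,ctrl.get_obs()['q'])
g=np.array([.549,.1266,T[2,3]])-T[:3,3]
print('tool',T[:3,:3].T@g*1e3, np.degrees(np.arctan2(T[1,0],T[0,0])))
E
```

```text
[[-0.1152  0.9933 -0.0045  0.5461]
 [ 0.9933  0.1152 -0.0019  0.1267]
 [-0.0014 -0.0047 -1.      0.0907]
 [ 0.      0.      0.      1.    ]] [ 0.0173  0.3195  1.7467 -0.0021  1.08   -0.0972]
tool [-0.4033  2.8723 -0.0129] 96.61393609175936
```

>>> {"name": "apply_moves", "arguments": {"moves": [{"jaw": 0, "offset": [0, 2.8, 30], "rot": [0, 0, 0]}, {"jaw": 0, "offset": [0, 0, 30], "rot": [0, 0, 0]}, {"jaw": 0, "offset": [0, 0, 10], "rot": [0, 0, 0]}, {"jaw": 0, "offset": [0, 0, 0], "rot": [0, 0, 0]}, {"jaw": 0, "offset": [0, 0, 0], "rot": [0, 0, 0]}]}}

```text
time_s: 19.2
eef_pos: [0.5539, 0.1268, 0.0262]
eef_rot: [0.003, 0.666, 0.746, 0.002]
wrist_force: [-0.0, 0.1, -2.9]
opening: 0.383
grasp_force: 61.5
```

>>> {"name": "apply_moves", "arguments": {"moves": [{"jaw": 0, "offset": [0, 0, 5], "rot": [0, 0, 0]}, {"jaw": 0, "offset": [0, 0, 4], "rot": [0, 0, 0]}, {"jaw": 0, "offset": [0, 0, 1], "rot": [0, 0, 0]}, {"jaw": 0, "offset": [0, 0, 1], "rot": [0, 0, 0]}, {"jaw": 0, "offset": [0, 0, 0], "rot": [0, 0, 0]}]}}

```text
time_s: 19.82
eef_pos: [0.5528, 0.1268, 0.0152]
eef_rot: [0.002, 0.666, 0.746, 0.001]
wrist_force: [-6.1, -0.8, 12.4]
opening: 0.384
grasp_force: 63.5
```

>>> {"name": "apply_moves", "arguments": {"moves": [{"jaw": 0.6, "offset": [0, 0, 0], "rot": [0, 0, 0]}, {"jaw": 0.6, "offset": [0, 0, 0], "rot": [0, 0, 0]}, {"jaw": 0.6, "offset": [0, 0, 0], "rot": [0, 0, 0]}, {"jaw": 0.6, "offset": [0, 0, -40], "rot": [0, 0, 0]}, {"jaw": 0.6, "offset": [0, 0, -60], "rot": [0, 0, 0]}]}}

```text
time_s: 20.45
eef_pos: [0.5502, 0.1268, 0.1123]
eef_rot: [0.0, 0.666, 0.746, -0.001]
wrist_force: [1.2, -0.5, 1.3]
opening: 0.596
grasp_force: 0.0
```

>>> {"name": "apply_moves", "arguments": {"moves": [{"jaw": 0.6, "offset": [-40, 0, -40], "rot": [0, 0, 0]}, {"jaw": 0.6, "offset": [-40, 0, -40], "rot": [0, 0, 0]}, {"jaw": 0.6, "offset": [-40, 0, -40], "rot": [0, 0, 0]}, {"jaw": 0.6, "offset": [0, 0, 0], "rot": [0, 0, 0]}, {"jaw": 0.6, "offset": [0, 0, 0], "rot": [0, 0, 0]}]}}

```text
time_s: 21.08
eef_pos: [0.5646, 0.0081, 0.233]
eef_rot: [0.002, 0.666, 0.746, 0.001]
wrist_force: [-0.2, 0.1, -0.1]
opening: 0.601
grasp_force: 0.0
```

```bash
cat > d2.py <<'E'
from dr import *
def run(c,hc,nm):
    T=pose();print(T, np.degrees(np.arctan2(T[1,0],T[0,0])))
    im,W,p=dresser(c,.05,nm=nm)
    m=(abs(W[...,2]-.030)<.004)&(np.hypot(W[...,0]-hc[0],W[...,1]-hc[1])<.05)
    print('handle',m.sum(),W[m].mean(0),cv2.minAreaRect((W[m][:,:2]*1000).astype(np.float32)))
    return im,W
E
python3 - <<'E'
from d2 import *
im,W=run((.5536,.122),(.564,.03),'w3')
E
```

```text
[[-0.1116  0.9938  0.003   0.5646]
 [ 0.9938  0.1116 -0.0013  0.0081]
 [-0.0016  0.0028 -1.      0.233 ]
 [ 0.      0.      0.      1.    ]] 96.40580549507186
block 2098 [0.5539 0.1233 0.0351] ((553.688720703125, 122.3125), (34.24676513671875, 65.80207824707031), 7.437537670135498)
handle 1652 [0.5653 0.0325 0.0292] ((565.352783203125, 30.140247344970703), (23.48834800720215, 99.40030670166016), 7.1226582527160645)
```

View pics/w3.png

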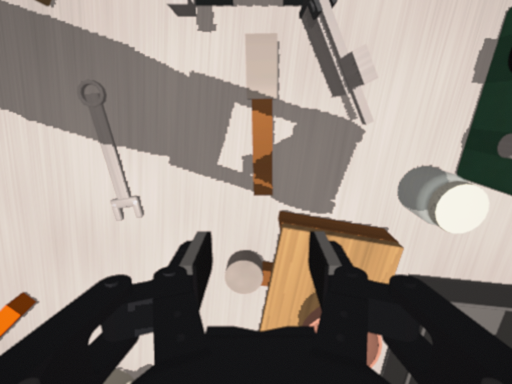

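The wrist view shows the dresser flat, with the block at (262,65) and the handle at (262,145), in line with the bay. The gate is clear at the right, around (340,60). Next I take the handle.

>>> {"name": "apply_moves", "arguments": {"moves": [{"jaw": 0.6, "offset": [-3, 3.2, 30], "rot": [0, 0, -0.9]}, {"jaw": 0.6, "offset": [0, 0, 60], "rot": [0, 0, 0]}, {"jaw": 0.6, "offset": [0, 0, 60], "rot": [0, 0, 0]}, {"jaw": 0.6, "offset": [0, 0, 30], "rot": [0, 0, 0]}, {"jaw": 0.6, "offset": [0, 0, 0], "rot": [0, 0, 0]}]}}

```text
time_s: 21.75
eef_pos: [0.5655, 0.0068, 0.0495]
eef_rot: [-0.002, 0.66, 0.751, -0.002]
wrist_force: [-0.2, 0.4, -0.1]
opening: 0.594
grasp_force: 0.0
```

```bash
python3 - <<'E'
from h import *
np.set_printoptions(precision=4,suppress=True)
T=pose();print(T, np.degrees(np.arctan2(T[1,0],T[0,0])))
print(T[:3,:3].T@(np.array([.5689,.0057,.012])-T[:3,3])*1e3)
E
```

```text
[[-0.1293  0.9916 -0.005   0.5655]
 [ 0.9916  0.1293  0.0001  0.0068]
 [ 0.0007 -0.005  -1.      0.0495]
 [ 0.      0.      0.      1.    ]] 97.42667020584754
[-1.5228  3.4458 37.5126]
```

>>> {"name": "apply_moves", "arguments": {"moves": [{"jaw": 0.6, "offset": [0, 2, 20], "rot": [0, 0, 0]}, {"jaw": 0.6, "offset": [0, 0, 16], "rot": [0, 0, 0]}, {"jaw": 0.6, "offset": [0, 0, 0], "rot": [0, 0, 0]}, {"jaw": 0.6, "offset": [0, 0, 0], "rot": [0, 0, 0]}, {"jaw": 0.6, "offset": [0, 0, 0], "rot": [0, 0, 0]}]}}

```text
time_s: 22.38
eef_pos: [0.5721, 0.0049, 0.0186]
eef_rot: [0.003, 0.66, 0.751, 0.001]
wrist_force: [0.2, -0.4, 0.3]
opening: 0.599
grasp_force: 0.0
```

>>> {"name": "apply_moves", "arguments": {"moves": [{"jaw": 0, "offset": [0, 0, 0], "rot": [0, 0, 0]}, {"jaw": 0, "offset": [0, 0, 0], "rot": [0, 0, 0]}, {"jaw": 0, "offset": [0, 0, 0], "rot": [0, 0, 0]}, {"jaw": 0, "offset": [0, 0, 0], "rot": [0, 0, 0]}, {"jaw": 0, "offset": [0, 0, 0], "rot": [0, 0, 0]}]}}

```text
time_s: 23.0
eef_pos: [0.5718, 0.005, 0.0185]
eef_rot: [0.002, 0.66, 0.751, 0.001]
wrist_force: [-1.7, 0.3, 6.6]
opening: 0.262
grasp_force: 59.8
```

```bash
python3 - <<'E'
from d2 import *
im,W=run((.5536,.122),(.564,.03),'w4')
# mouth side walls: lateral extents of roof front / bay in the wrist view
t=np.radians(96.5);d=np.array([np.cos(t),np.sin(t)]);n=np.array([-d[1],d[0]])
Q=W[...,:2]-[.542,.189]; x=Q@d;y=Q@n;z=W[...,2]
m=(abs(z-.064)<.006)&(abs(y)<.09)&(abs(x)<.1); print('roof/front',m.sum(),np.percentile(x[m],[1,5]),np.percentile(y[m],[1,99]))
for zz in (.015,.03,.045,.058):
    m=(abs(z-zz)<.007)&(abs(y)<.085)&(x>-.012)&(x<.1)
    if m.sum()>5: print(zz,m.sum(),np.histogram(y[m],np.arange(-.085,.086,.01))[0],np.median(x[m]))
E
```

```text
[[-0.1279  0.9918  0.0046  0.5718]
 [ 0.9918  0.1279 -0.0021  0.005 ]
 [-0.0027  0.0043 -1.      0.0185]
 [ 0.      0.      0.      1.    ]] 97.34757476724685
block 6242 [0.5576 0.1024 0.035 ] ((557.67724609375, 102.25188446044922), (34.47615051269531, 24.891157150268555), 7.7725443840026855)
handle 10130 [0.5675 0.0351 0.0292] ((564.6435546875, 30.176834106445312), (48.26279067993164, 99.76652526855469), 19.26500129699707)
roof/front 20 [-0.0879 -0.0873] [-0.085  -0.0825]
```

>>> {"name": "apply_moves", "arguments": {"moves": [{"jaw": 0, "offset": [0, 0, -1], "rot": [0, 0, 1]}, {"jaw": 0, "offset": [10, -4, 0], "rot": [0, 0, 0]}, {"jaw": 0, "offset": [10, -4, 0], "rot": [0, 0, 0]}, {"jaw": 0, "offset": [15, 0, 0], "rot": [0, 0, 0]}, {"jaw": 0, "offset": [0, 0, 0], "rot": [0, 0, 0]}]}}

```text
time_s: 23.68
eef_pos: [0.559, 0.041, 0.0185]
eef_rot: [0.001, 0.666, 0.746, 0.001]
wrist_force: [0.0, 2.6, 0.6]
opening: 0.262
grasp_force: 59.1
```

```bash
python3 - <<'E'
from d2 import *
T=pose();print(T,np.degrees(np.arctan2(T[1,0],T[0,0])),ctrl.get_obs()['wrist_force'])
t=np.radians(96.5);d=np.array([np.cos(t),np.sin(t)]);n=np.array([-d[1],d[0]])
Q=lambda P:np.stack([(P[...,:2]-[.542,.189])@d,(P[...,:2]-[.542,.189])@n],-1)*1e3
print('tcp g',Q(T[:3,3]))
for nm in('top','scene'):
    im,dd,p=shot(nm);W=cloud(dd,p);G=Q(W);z=W[...,2]
    m=(abs(z-.036)<.004)&(abs(G[...,1])<30)&(G[...,0]>-80)&(G[...,0]<5)
    if m.sum()>20:
        print(nm,m.sum(),G[m].mean(0),cv2.minAreaRect(G[m].astype(np.float32)))
        for a in range(-70,10,10):
            k=m&(abs(G[...,0]-a)<5)
            if k.sum()>8: print(a,np.percentile(G[k][:,1],[2,98]),k.sum())
E
```

```text
[[-0.1121  0.9937  0.0033  0.559 ]
 [ 0.9937  0.1121 -0.0008  0.041 ]
 [-0.0012  0.0032 -1.      0.0185]
 [ 0.      0.      0.      1.    ]] 96.43655881161763 [0.0384 2.6334 0.6364]
tcp g [-148.9998   -0.1742]
scene 279 [-33.3891   1.5684] ((-41.83221435546875, 2.0933570861816406), (75.51333618164062, 34.90857696533203), 1.0256540775299072)
-60 [-15.1755  17.484 ] 34
-50 [-14.8236  17.962 ] 44
-40 [-14.9207  18.4807] 46
-30 [-14.4659  19.3661] 50
-20 [-14.6004  19.0001] 47
-10 [-14.5327  18.0097] 50
```

>>> {"name": "apply_moves", "arguments": {"moves": [{"jaw": 0, "offset": [12, 0, 0], "rot": [0, 0, 0]}, {"jaw": 0, "offset": [12, 0, 0], "rot": [0, 0, 0]}, {"jaw": 0, "offset": [12, 0, 0], "rot": [0, 0, 0]}, {"jaw": 0, "offset": [12, 0, 0], "rot": [0, 0, 0]}, {"jaw": 0, "offset": [12, 0, 0], "rot": [0, 0, 0]}]}}

```text
time_s: 24.4
eef_pos: [0.5529, 0.0996, 0.0186]
eef_rot: [0.002, 0.667, 0.745, 0.001]
wrist_force: [0.9, -1.2, -0.1]
opening: 0.261
grasp_force: 59.0
```

>>> {"name": "apply_moves", "arguments": {"moves": [{"jaw": 0, "offset": [6, 0, 0], "rot": [0, 0, 0]}, {"jaw": 0, "offset": [4, 0, 0], "rot": [0, 0, 0]}, {"jaw": 0, "offset": [2, 0, 0], "rot": [0, 0, 0]}, {"jaw": 0, "offset": [2, 0, 0], "rot": [0, 0, 0]}, {"jaw": 0, "offset": [1, 0, 0], "rot": [0, 0, 0]}]}}

```text
time_s: 25.02
eef_pos: [0.5515, 0.1135, 0.0186]
eef_rot: [0.002, 0.667, 0.745, 0.001]
wrist_force: [-0.4, -1.8, 0.1]
opening: 0.262
grasp_force: 59.1
```

>>> {"name": "apply_moves", "arguments": {"moves": [{"jaw": 0, "offset": [2, 0, 0], "rot": [0, 0, 0]}, {"jaw": 0, "offset": [1, 0, 0], "rot": [0, 0, 0]}, {"jaw": 0, "offset": [1, 0, 0], "rot": [0, 0, 0]}, {"jaw": 0, "offset": [1, 0, 0], "rot": [0, 0, 0]}, {"jaw": 0, "offset": [0, 0, 0], "rot": [0, 0, 0]}]}}

```text
time_s: 25.65
eef_pos: [0.5509, 0.1187, 0.0186]
eef_rot: [0.002, 0.667, 0.745, 0.001]
wrist_force: [0.2, -2.0, -0.2]
opening: 0.263
grasp_force: 59.2
```

>>> {"name": "apply_moves", "arguments": {"moves": [{"jaw": 0, "offset": [1, 0, 0], "rot": [0, 0, 0]}, {"jaw": 0, "offset": [1, 0, 0], "rot": [0, 0, 0]}, {"jaw": 0, "offset": [1, 0, 0], "rot": [0, 0, 0]}, {"jaw": 0, "offset": [1, 0, 0], "rot": [0, 0, 0]}, {"jaw": 0, "offset": [0, 0, 0], "rot": [0, 0, 0]}]}}

```text
time_s: 26.28
eef_pos: [0.5509, 0.1189, 0.0186]
eef_rot: [0.004, 0.667, 0.745, -0.001]
wrist_force: [0.7, -18.0, 1.7]
opening: 0.259
grasp_force: 59.2
```

Contact with the back wall is at the expected depth. Next: ease off, release and retreat.

>>> {"name": "apply_moves", "arguments": {"moves": [{"jaw": 0, "offset": [-2.5, 0, 0], "rot": [0, 0, 0]}, {"jaw": 0.5, "offset": [0, 0, 0], "rot": [0, 0, 0]}, {"jaw": 0.5, "offset": [0, 0, 0], "rot": [0, 0, 0]}, {"jaw": 0.5, "offset": [0, 0, 0], "rot": [0, 0, 0]}, {"jaw": 0.5, "offset": [0, 0, 0], "rot": [0, 0, 0]}]}}

```text
time_s: 26.9
eef_pos: [0.5505, 0.1204, 0.0185]
eef_rot: [0.002, 0.667, 0.745, 0.001]
wrist_force: [-0.0, -0.4, 0.7]
opening: 0.503
grasp_force: 0.0
```

>>> {"name": "apply_moves", "arguments": {"moves": [{"jaw": 0.5, "offset": [0, 0, -30], "rot": [0, 0, 0]}, {"jaw": 0.5, "offset": [0, 0, -60], "rot": [0, 0, 0]}, {"jaw": 0.5, "offset": [0, 0, -60], "rot": [0, 0, 0]}, {"jaw": 0.5, "offset": [-60, 0, -40], "rot": [0, 0, 0]}, {"jaw": 0.5, "offset": [-20, 0, 0], "rot": [0, 0, 0]}]}}

```text
time_s: 27.52
eef_pos: [0.5604, 0.047, 0.2074]
eef_rot: [0.005, 0.667, 0.745, 0.003]
wrist_force: [-0.9, 0.8, 0.2]
opening: 0.496
grasp_force: 0.0
```

```bash
python3 - <<'E'
from d2 import *
t=np.radians(96.5);d=np.array([np.cos(t),np.sin(t)]);n=np.array([-d[1],d[0]])
Q=lambda P:np.stack([(P[...,:2]-[.542,.189])@d,(P[...,:2]-[.542,.189])@n],-1)*1e3
for nm in('wrist','top'):
    im,dd,p=shot(nm);W=cloud(dd,p);G=Q(W);z=W[...,2]
    if nm=='wrist': save('w5',im)
    m=(abs(z-.030)<.005)&(abs(G[...,1])<25)&(G[...,0]>-130)&(G[...,0]<0)
    print(nm,m.sum(),np.percentile(G[m][:,0],[1,99]),cv2.minAreaRect(G[m].astype(np.float32)))
    m=(abs(z-.066)<.003)&(abs(G[...,1])<90)&(G[...,0]>-20)&(G[...,0]<50); print('roof front',np.percentile(G[m][:,0],[1,2,5]),np.percentile(G[m][:,1],[1,99]))
    m=(z>.05)&(z<.068)&(G[...,1]<-50)&(G[...,0]<-30)&(G[...,0]>-120)&(G[...,1]>-140);v=cv2.fitLine(G[m].astype(np.float32),cv2.DIST_HUBER,0,.01,.01).ravel();print('gate',m.sum(),v)
E
```

```text
wrist 2398 [-98.4402  -0.8643] ((-49.82463455200195, -0.9278316497802734), (99.97998046875, 24.735198974609375), 1.4020277261734009)
roof front [-11.7518 -10.7773  -7.9073] [-73.6603  75.9291]
gate 534 [  0.895    0.446  -51.7286 -68.8409]Traceback (most recent call last):
  File "<stdin>", line 8, in <module>
    return _quantile_unchecked(
        a, q, axis, out, overwrite_input, method, keepdims, weights)
    return _ureduce(a,
                    func=_quantile_ureduce_func,
    ...<5 lines>...
                    overwrite_input=overwrite_input,
                    method=method)
    r = func(a, **kwargs)
    result = _quantile(arr,
                       quantiles=q,
    ...<2 lines>...
                       out=out,
                       weights=wgt)
    slices_having_nans = np.isnan(arr[-1, ...])
                                  ~~~^^^^^^^^^
IndexError: index -1 is out of bounds for axis 0 with size 0
```

View pics/w5.png

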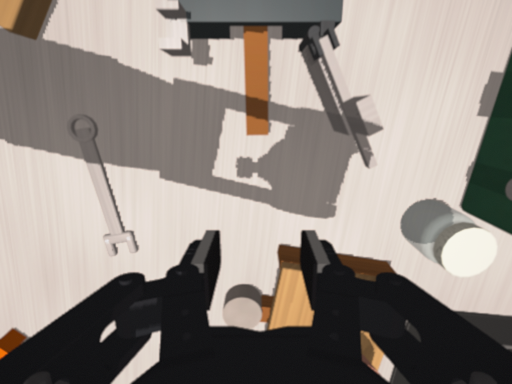

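The wrist view shows the handle sticking straight out of the bay at (257,30–135) and the gate open at (340,100). The handle's end is at about -100 mm in the grinder frame, so the tip is at about 80 mm, fully home.

```bash
python3 -c "
from bench import ctrl
print(ctrl.hand_in())"
```

```text
the job is handed in; nothing more can be done
None
```

The job is handed in: by my last measurements the dresser is fully home in the bay (tip about 80 mm in, about 1 mm off the middle line) and the gate stands open at about 2.0 rad; the hand-in returned no verdict.

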